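Press a bushing home with the trigger clamp and release it

ROBOT

A 6-joint arm with a two-finger parallel gripper is mounted at the origin on a cart in front of the work surface, level with it; the furniture and walls round the work are solid. World frame = base frame: x ahead of the robot, y to its left, z up, the work surface at z = 0. Lengths are in mm, angles in rad, forces in N, time in s.
With the tool pointing down it reaches from about 300 to 775 mm from the base axis. Payload 14.6 kg.
Tool frame: the origin (TCP) lies at the very end of the fingers, on their centre line; the grasp point (between the pads) lies 19 mm behind it; z points along the fingers, y is the direction in which the jaws open and shut (so a half turn about z gives the same grasp; the last joint's range is limited). The gripper opens to 85 mm and grips with 20 to 120 N. Pads are 22 mm wide; open, the fingers measure 114 mm over their backs; the gripper's body (76 mm by 85 mm) begins 54 mm behind the grasp point. The pads swing forward as they close: fully open they stand 13 mm farther back than shut.
Start: joints at [1.198, 0.3, 1.521, -0, 1.321, -0.067], TCP at [165.578, 524.474, 231.281] pointing down, gripper open.
Joint ranges: [-3.03, 3.03], [-0.79, 2.21], [0.23, 2.52], [-1.04, 4.18], [0, 3.07], [-2.55, 2.55]. Speed limits (rad/s): [2.22, 2.22, 2.57, 3.14, 3.14, 3.14].

INTERFACE

Orientations are given as a rotation vector (axis times angle).
In Python, from workcell import arm, eyes gives the robot as it stands. The module is installed in compiled form; this text tells all that it offers.
- The arm moves only by the tool play_rows, never from a script. Its argument "moves" is a list that holds one entry, the list of rows, each a list of 6 numbers: the shift along the tool's x, y, z in mm, then the turn, a rotation vector about the tool's x, y, z in degrees. A call has 1 to 12 rows; each row shifts and turns the pose as measured when the row begins, along the tool's axes as they then stand; what a row does not reach is not made up. A row lasts 1/8 s, in which the tool goes at most 62.5 mm and 10.7 degrees, less where a joint would pass 70% of its speed; a pose out of reach is approached as far as the arm can. A call with a gripper value outside its range is refused whole. "hand" is the finger opening in mm, from 0 to 85.4, set as the call begins (left out, the last holds). The fingers move at their own pace and stop on an object; the grip force is fixed at half the most. Time passes only in rows, so rows that do not move let the fingers close. It gives the time, the measured TCP pose, the force and the opening at its end, in the units of the state.
- arm.read_state(): the state, without advancing time (a new reading comes with each control period).
- eyes.get_image(name): name is "scene" or "side" or "wrist"; returns a dict with "color" (400x640x3 uint8, blue, green, red), "vertical_fov" (degrees; the focal length in pixels is half the picture's height over the tangent of half this angle, whatever the lens; pixels are square), "cx", "cy" (the principal point, pixels), "k1" (the pictures are not rectified: a ray, as slopes to the right and down, at radius r is drawn at 1 + k1 r^2 times it, then the intrinsics apply), "R" (3x3) and "t" (3): a world point X has camera coordinates R X + t. Camera axes: x right, y down, z forward; pixel columns grow to the right and rows downward; lengths in mm; the calibration is good to about 2 mm. A picture is of the moment at which its call begins. There is no depth.
- arm.job_done(): hands the job in, once; it reports no verdict.
The state is a dict: "time": time; "qpos": joint angles; "qvel": joint speeds; "joint_torque": joint torques, N m; "position": TCP position; "tool_rot": TCP orientation; "force": force on the tool from outside, world axes, zero at the start; "wrist_torque": the same for the moment, N m; "finger_gap": opening from 0.0 (shut) to 1.0 (fully open).
Only numpy, scipy, OpenCV 4.12 (cv2) and the standard library are available. Lean on these libraries where they do the work, as an engineer would, in place of code of your own. Each camera call takes 0.05 s, during which the arm holds its last target. There are 200 camera calls.

TASK

Two bench-mounted bar clamps stand on the table; in one of them the flanged bushing still stands proud of its holder block. Squeeze that clamp's sprung trigger towards its fixed handle, as many times as it takes, until the jaw has walked up and pushed the bushing fully home, let the trigger go, then press the release tab down so that the jaw springs back fully open.

Things in the scene. Friction and masses are not known exactly. Their poses are not given: they have to be found in the camera images.
- clamp: Working clamp, fixed: 206 x 64 mm plate, grey housing 36 wide, 40 high. Idle twin beside it: bushing home. Origin: on the table, mid-clamp; x along the bar to the moving jaw, z up; all is centred on y = 0. Release tab: ribbed, upswept steel plate, x -6..10, y +-14, top z 58 rising to 64 mm at x = 10; pressed down there by 6 mm (1-3 N) it frees the jaw, stops at 10. Holder block beyond: x 18..40, top z 50.
- trigger (a joint): Black upright grip, 24 mm wide, z 40..92 mm, x -58..-44 mm in the clamp's frame at rest. m: 0 at rest, 0.018 fully pulled along -x towards the like, rigid handle at x -100..-86 (outer faces 56 mm apart, squeezed 38, then centred on x = -81). Springs back. 5 to 20 N. A full squeeze walks the jaw 9 mm, one under 6 mm nothing; with the bushing home it stops short. 30 mm free in front.
- jaw (a joint): Moving jaw, dark plate 36 mm wide, 50 high, with rubber pad facing the bushing, on a toothed steel bar. m: 0 fully open (pad at x = 72 mm in the clamp's frame), grows as it walks along -x; 0.029 when it presses the bushing home. A ratchet holds it in 4.5 mm steps (when the trigger is let go it falls back to a step, 0.0267 after home) until the release tab is pressed; then it springs back to 0.
- bushing (a joint): Steel bushing with a 26 mm flange 3 mm thick, axis along the clamp's x at z = 36 mm, in the face of the aluminium holder block at x = 40 mm, towards the moving jaw. m: how far the flange stands off the block; 0 = fully home, starts 0.008 to 0.014. Friction (4 N) keeps it where it is pushed.

How it is judged (in metres and radians):
On the way, in this order (a step that is already met when the one before it is completed fails the run):
1. the trigger is squeezed (more than 10 mm) (value of joint trigger above 0.01 m), for 0.05 s.
2. the jaw has pressed the bushing home (less than 1.5 mm proud) and stands up to it (value of joint bushing below 0.0015 m and value of joint jaw above 0.025 m), for 0.1 s.
At the end, for the whole second after the job is handed in: The bushing is home (less than 1.5 mm proud), the jaw is fully open again (within 4 mm of its open end) and the trigger has sprung back (within 3 mm of rest) (value of joint bushing below 0.0015 m and value of joint jaw below 0.004 m and value of joint trigger below 0.003 m); the robot touches nothing.
It also fails if it takes over 45 s, if anything falls off the work surface, if the arm or the gripper's body presses on something with over 40 N, if the wrist force passes 120 N, or if a joint passes its speed limit or range.

## Working session

There is one attempt and no reset: what is moved stays moved. The work goes in short steps, Python scripts to look and compute and a tool call to move; the robot and the scene stay as the last step left them, time stands still between calls to the robot, and variables do not carry over. Pictures are saved under pics/ and viewed, about 8 in all and at most 12, crops included, and the job is handed in when it is done.

Besides the shell and the picture viewer there is one more tool, called after ">>>" as name(argument=value, ...) on one line, values as JSON. play_rows: Moves the arm, as the interface text tells. Its arguments: {"type":"object","properties":{"moves":{"type":"array","items":{"type":"array","items":{"type":"array","items":{"type":"number"}}}},"hand":{"type":"number"}},"required":["moves"]}

```bash
mkdir -p pics; cat > h.py <<'E'
import numpy as np, cv2, json
from workcell import arm, eyes
def snap(n,f):
    d=eyes.get_image(n); cv2.imwrite('pics/'+f+'.png',d['color']); 
    import pickle; pickle.dump(d,open('pics/'+f+'.pkl','wb')); return d
def load(f):
    import pickle; return pickle.load(open('pics/'+f+'.pkl','rb'))
def ray(d,u,v):
    f=200/np.tan(np.radians(d['vertical_fov'])/2)
    K=np.array([[f,0,d['cx']],[0,f,d['cy']],[0,0,1.]])
    # forward: p = s(1+k1 r^2)
    p=np.array([(u-d['cx'])/f,(v-d['cy'])/f]); s=p.copy()
    for _ in range(50): s=p/(1+d['k1']*(s@s))
    R=np.array(d['R']);t=np.array(d['t'])
    return -R.T@t, R.T@np.array([s[0],s[1],1])
def onz(d,u,v,z):
    o,r=ray(d,u,v); return o+r*(z-o[2])/r[2]
def proj(d,X):
    f=200/np.tan(np.radians(d['vertical_fov'])/2)
    c=np.array(d['R'])@np.array(X,float)+np.array(d['t']); s=c[:2]/c[2]; s=s*(1+d['k1']*(s@s))
    return s*f+[d['cx'],d['cy']]
E
python3 - <<'E'
from h import *
s=arm.read_state(); print(s)
for n in ('scene','side','wrist'):
    d=snap(n,n+'0'); R=np.array(d['R']); print(n,-R.T@np.array(d['t']),R[2],d['vertical_fov'],d['k1'])
a=cv2.imread('pics/scene0.png');b=cv2.imread('pics/side0.png')
E
```

```text
{'time': 0.0, 'qpos': array([ 1.19839341e+00,  3.00467700e-01,  1.52157155e+00,  2.60980064e-05,
        1.32069341e+00, -6.66170054e-02]), 'qvel': array([-0.00030874,  0.00033224, -0.00186473, -0.00094183, -0.00022735,
       -0.00142983]), 'joint_torque': array([ 1.24634234e-04, -5.43497372e+01, -3.61796272e+01, -8.12607573e-05,
        3.96429226e-03,  8.83746196e-06]), 'position': array([165.4963263 , 524.27162281, 230.72720776]), 'tool_rot': array([-4.78426611e-01, -3.10467304e+00,  1.73894773e-03]), 'force': array([ 0.39017773,  0.27487297, -0.16371038]), 'wrist_torque': array([-0.01350739, -0.04310514, -0.00586127]), 'finger_gap': 1.001807108565}
scene [ 248.65638174 -780.96181137  515.82351511] [ 0.39395223  0.72210639 -0.56865104] 49.78198320931527 -0.0540040305828622
side [503.34925513 559.6947508  493.68423932] [ 0.09740747 -0.84658328 -0.52326717] 55.690826840694086 0.025516927314879697
wrist [ 95.15856997 547.16575553 372.77796304] [ 0.27798835 -0.08882351 -0.95646896] 62.77358283598979 0.006097387219762859
```

View pics/scene0.png

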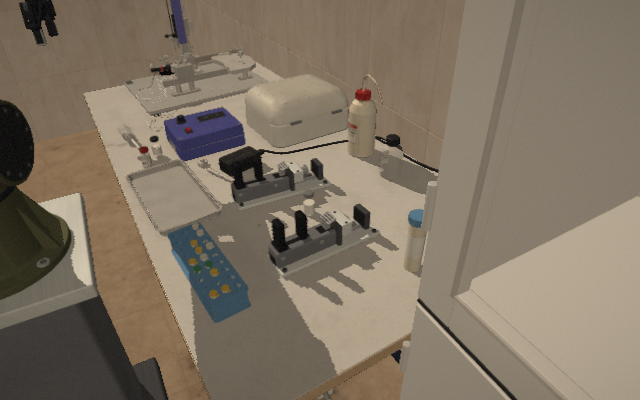

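View pics/side0.png

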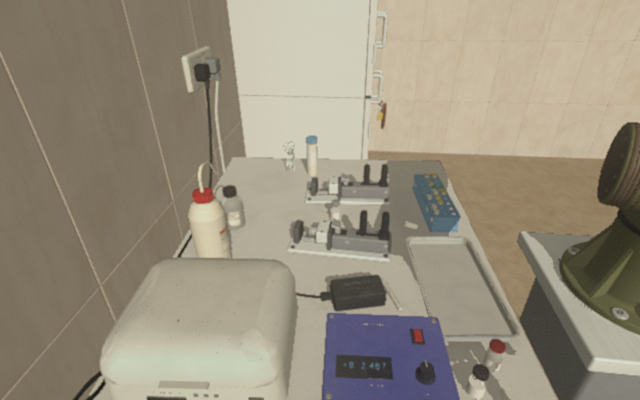

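The scene view shows one clamp at about (280,185) and one at (320,235). In the side view they are at about (340,235) and (348,188). I need magnified crops.

```bash
python3 - <<'E'
import cv2,numpy as np
a=cv2.imread('pics/scene0.png')[135:280,215:395];b=cv2.imread('pics/side0.png')[150:270,280:430]
c=lambda i:cv2.resize(i,None,fx=4.4,fy=4.4,interpolation=cv2.INTER_CUBIC)
cv2.imwrite('pics/ca.png',c(a)[:600,:800]);cv2.imwrite('pics/cb.png',cv2.resize(b,None,fx=5,fy=5,interpolation=cv2.INTER_CUBIC))
E
```

```text
(no output)
```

View pics/ca.png

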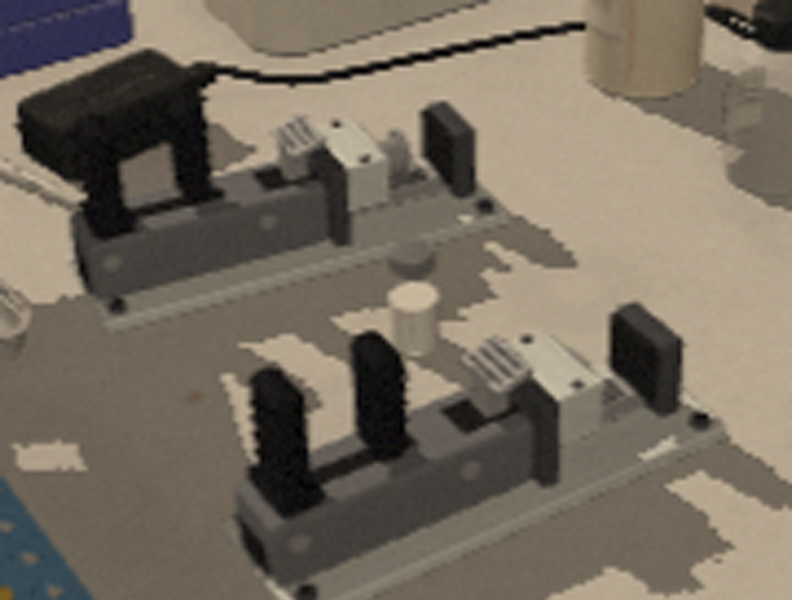

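View pics/cb.png

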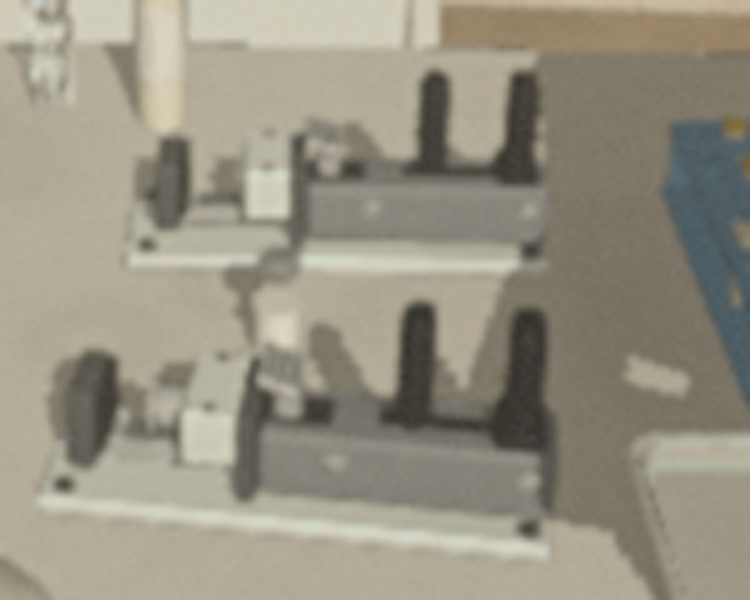

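```bash
python3 - <<'E'
from h import *
a=load('scene0');b=load('side0')
A=lambda x,y:(215+x/4.4,135+y/4.4); B=lambda x,y:(280+x/5,150+y/5)
for z in (0,):
  print('side y+ edge',onz(b,*B(42,510),z),onz(b,*B(548,557),z))
  print('scene y- edge',onz(a,*A(112,328),z),onz(a,*A(507,214),z))
def tri(p,q):
    o1,r1=ray(a,*A(*p));o2,r2=ray(b,*B(*q)); M=np.c_[r1,-r2]; s=np.linalg.lstsq(M,o2-o1,rcond=None)[0]
    return (o1+r1*s[0]+o2+r2*s[1])/2, np.linalg.norm(o1+r1*s[0]-o2-r2*s[1])
print('trigger top',tri((188,75),(420,310)))
print('near clamp trig',tri((375,340),(436,76)),'near handle',tri((270,375),(523,76)))
print('screws on block',tri((335,125),(235,357)),tri((363,158),(209,406)))
print('other block',tri((527,340),(268,135)))
w=load('wrist0')
for X in ([350,0,64],[450,0,64],[400,50,92]): print(proj(w,X),proj(a,X),proj(b,X))
E
```

```text
side y+ edge [637.87279944 -34.40032731   0.        ] [ 4.33952699e+02 -2.57106170e+01 -5.68434189e-14]
scene y- edge [436.70475237 -82.82817135   0.        ] [642.22660066 -89.4535357    0.        ]
trigger top (array([493.45832899, -49.37910561,  98.91558148]), np.float64(8.547223830293845))
near clamp trig (array([ 485.01088021, -263.77637269,   92.07103925]), np.float64(2.4709290017389303)) near handle (array([ 442.96833802, -264.78725254,   92.97025831]), np.float64(0.31443522670904256))
screws on block (array([562.17289436, -63.73785206,  61.23480593]), np.float64(1.5549213690398884)) (array([574.39735225, -62.91487052,  37.74905818]), np.float64(5.3060482154741475))
other block (array([ 560.79300198, -253.48499385,   59.82925678]), np.float64(5.531308556228307))
[-34.89256464 437.55971545] [181.73833319 175.27339498] [440.65032303 246.59897143]
[  9.97283513 490.75031191] [229.29347636 162.66797795] [384.40834366 243.12837823]
[  1.92286068 480.7761164 ] [197.1111383 146.7712445] [417.21582323 250.13345734]
```

View pics/wrist0.png

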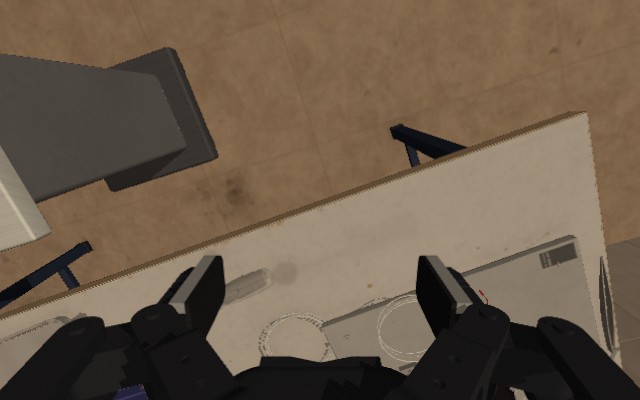

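Only the y≈-58 clamp (by the adapter) has a flange standing off its block. It sits at about (538,-58) with a yaw of about -2°. I'll plan a move to a wrist-camera vantage point.

```bash
cat > plan.py <<'E'
import sys
from h import *
from scipy.spatial.transform import Rotation as Ro
def target(yaw_deg):  # tool y along clamp x, tool z down
    c,s=np.cos(np.radians(yaw_deg)),np.sin(np.radians(yaw_deg))
    y=np.array([c,s,0]); z=np.array([0,0,-1]); return np.c_[np.cross(y,z),y,z]
def plan(P,yaw,step=45,ang=9):
    st=arm.read_state(); p=np.array(st['position']); R=Ro.from_rotvec(st['tool_rot']); T=Ro.from_matrix(target(yaw))
    rv=(R.inv()*T).as_rotvec(degrees=True); d=np.array(P)-p
    n=int(max(np.ceil(np.linalg.norm(d)/step),np.ceil(np.linalg.norm(rv)/ang),1))
    print('n',n,'rv',rv.round(2))
    for k in range(n):
        Rk=R*Ro.from_rotvec(rv*k/n,degrees=True)
        print([round(float(x),1) for x in Rk.inv().apply(d/n)]+[round(float(x),2) for x in rv/n])
if __name__=='__main__': plan([float(x) for x in sys.argv[1:4]],float(sys.argv[4]),*[float(x) for x in sys.argv[5:]])
E
python3 plan.py 510 5 230 -2 50 10
```

```text
n 13 rv [-5.000e-02  3.000e-02  7.448e+01]
[-37.3, -30.1, 0.1, -0.0, 0.0, 5.73]
[-40.1, -26.2, 0.1, -0.0, 0.0, 5.73]
[-42.5, -22.1, 0.1, -0.0, 0.0, 5.73]
[-44.5, -17.8, 0.1, -0.0, 0.0, 5.73]
[-46.1, -13.2, 0.1, -0.0, 0.0, 5.73]
[-47.2, -8.6, 0.1, -0.0, 0.0, 5.73]
[-47.8, -3.8, 0.1, -0.0, 0.0, 5.73]
[-47.9, 1.0, 0.1, -0.0, 0.0, 5.73]
[-47.6, 5.8, 0.1, -0.0, 0.0, 5.73]
[-46.8, 10.5, 0.1, -0.0, 0.0, 5.73]
[-45.5, 15.1, 0.1, -0.0, 0.0, 5.73]
[-43.8, 19.6, 0.1, -0.0, 0.0, 5.73]
[-41.6, 23.8, 0.1, -0.0, 0.0, 5.73]
```

>>> play_rows(moves=[[[-37.3,-30.1,0,0,0,5.7],[-40.1,-26.2,0,0,0,5.7],[-42.5,-22.1,0,0,0,5.7],[-44.5,-17.8,0,0,0,5.7],[-46.1,-13.2,0,0,0,5.7],[-47.2,-8.6,0,0,0,5.7],[-47.8,-3.8,0,0,0,5.7],[-47.9,1,0,0,0,5.7],[-47.6,5.8,0,0,0,5.7],[-46.8,10.5,0,0,0,5.7],[-45.5,15.1,0,0,0,5.7],[-43.8,19.6,0,0,0,5.7]]], hand=85)

```text
time: 1.65
position: [484.0, 26.3, 230.0]
tool_rot: [2.179, 2.262, -0.004]
force: [1.1, 0.3, 0.4]
finger_gap: 0.997
```

```bash
python3 plan.py 510 5 230 -2 45 9
```

```text
n 1 rv [-0.06  0.13  4.13]
[-22.3, 25.2, 0.0, -0.06, 0.13, 4.13]
```

>>> play_rows(moves=[[[-22.3,25.2,0,0,0.1,4.1],[0,0,0,0,0,0]]])

```text
time: 1.9
position: [511.3, 1.6, 229.3]
tool_rot: [-2.267, -2.174, 0.003]
force: [0.0, 0.6, -0.2]
finger_gap: 0.994
```

```bash
python3 -c "
from h import *
snap('wrist','w1'); print(arm.read_state()['position'])"
```

```text
[510.66402062   2.34023507 229.32095605]
```

View pics/w1.png

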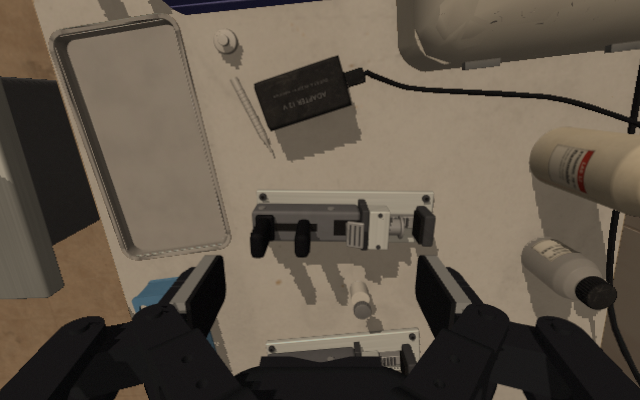

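The wrist view shows the working clamp at (345,220), with the flange standing off its block near (397,228). The area is clear of obstacles. I'll view a crop to get precise points.

```bash
python3 -c "
import cv2
a=cv2.imread('pics/w1.png')[180:265,243:443]
cv2.imwrite('pics/cw.png',cv2.resize(a,None,fx=4,fy=4,interpolation=cv2.INTER_CUBIC))"
```

```text
(no output)
```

View pics/cw.png

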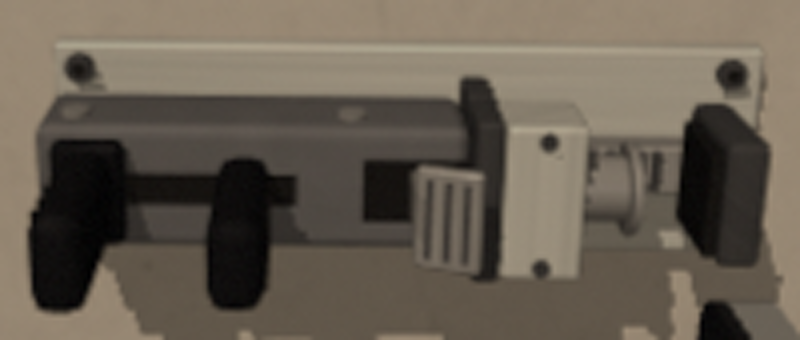

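```bash
python3 - <<'E'
from h import *
w=load('w1'); W=lambda x,y,z:onz(w,243+x/4,180+y/4,z).round(1)
print('block screws z50',W(550,143,50),W(541,269,50))
print('block edges z50 x18:',W(503,205,50),'x40',W(582,205,50))
print('plate +y edge corners z4', W(57,43,4),W(762,50,4))
print('tab corners: x=-6 z58',W(415,170,58),W(413,267,58),'x10 z64',W(485,175,64),W(480,273,64))
print('trig top z92 L/R',W(208,290,92),W(268,290,92),'handle',W(30,290,92),W(95,290,92))
print('housing z40 ',W(38,240,40),W(45,130,40), W(250,97,40),W(250,243,40))
E
```

```text
block screws z50 [572.5 -43.5  50. ] [570.5 -79.4  50. ]
block edges z50 x18: [560.3 -60.4  50. ] x40 [581.1 -61.3  50. ]
plate +y edge corners z4 [437.1 -23.8   4. ] [641.9 -34.4   4. ]
tab corners: x=-6 z58 [536.7 -46.4  58. ] [535.7 -73.5  58. ] x10 z64 [553.8 -46.1  64. ] [552.5 -73.1  64. ]
trig top z92 L/R [485.3 -61.2  92. ] [499.4 -61.8  92. ] handle [443.6 -59.5  92. ] [458.9 -60.1  92. ]
housing z40  [434.  -69.8  40. ] [439.2 -37.9  40. ] [494.5 -30.9  40. ] [492.2 -73.1  40. ]
```

```bash
python3 plan.py 465 -55.6 130 -3 45 9
```

```text
n 3 rv [-0.14  0.04  0.7 ]
[-19.9, -14.4, 33.2, -0.05, 0.01, 0.23]
[-20.0, -14.3, 33.1, -0.05, 0.01, 0.23]
[-20.0, -14.2, 33.1, -0.05, 0.01, 0.23]
```

>>> play_rows(moves=[[[-20,-14.4,33,0,0,0.2],[-20,-14.3,33,0,0,0.2],[-20,-14.2,33,0,0,0.2],[0,0,0,0,0,0]]])

```text
time: 2.45
position: [462.0, -54.1, 128.3]
tool_rot: [-2.269, -2.171, 0.002]
force: [0.8, -0.4, 0.5]
finger_gap: 0.999
```

```bash
python3 plan.py 464.5 -55.6 48 -3 25 9
```

```text
n 4 rv [-0.1  0.   0.5]
[-0.4, 0.7, 20.1, -0.03, 0.0, 0.12]
[-0.4, 0.7, 20.1, -0.03, 0.0, 0.12]
[-0.4, 0.7, 20.1, -0.03, 0.0, 0.12]
[-0.4, 0.6, 20.1, -0.03, 0.0, 0.12]
```

>>> play_rows(moves=[[[0,2.5,0,0,0,0.5],[0,0,20,0,0,0],[0,0,20,0,0,0],[0,0,20,0,0,0],[0,0,18,0,0,0],[0,0,0,0,0,0]]])

```text
time: 3.2
position: [471.3, -50.0, 55.7]
tool_rot: [2.267, 2.162, 0.011]
force: [-1.0, 0.0, 0.3]
finger_gap: 0.993
```

```bash
python3 plan.py 463 -55.6 50 -3 25 9; python3 -c "
from h import *
a=snap('scene','s1')['color'][130:260,200:370];b=snap('side','d1')['color'][140:270,260:430]
cv2.imwrite('pics/m1.png',cv2.resize(np.hstack([a,b]),None,fx=2.35,fy=2.35,interpolation=cv2.INTER_CUBIC))"
```

```text
n 1 rv [0.63 0.07 0.31]
[-6.0, -8.1, 5.6, 0.63, 0.07, 0.31]
```

View pics/m1.png

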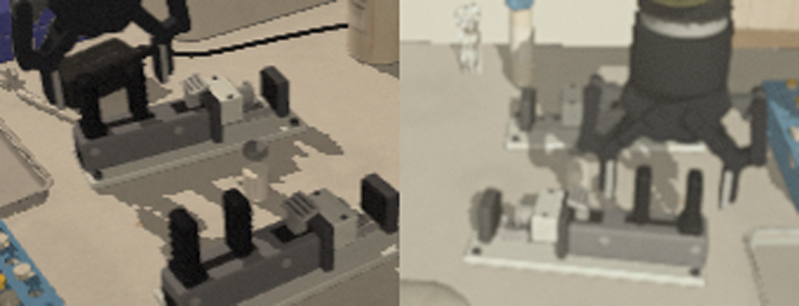

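The fingers straddle both grips, with the trigger and handle centred between the tips in the side view. The arm drifted about 8 mm in x, so I'll correct that.

>>> play_rows(moves=[[[-3,-4,3,0.6,0,0.3],[-2,-3,2,0,0,0],[0,0,0,0,0,0]]])

```text
time: 3.68
position: [465.1, -55.3, 53.3]
tool_rot: [2.276, 2.159, 0.003]
force: [0.1, 0.3, 0.6]
finger_gap: 0.994
```

```bash
python3 plan.py 463 -55.6 48 -3 25 9
```

```text
n 1 rv [ 0.28  0.11 -0.01]
[-0.4, -2.1, 5.3, 0.28, 0.11, -0.01]
```

>>> play_rows(moves=[[[0,-2,5,0.3,0,0],[0,0,0,0,0,0]]])

```text
time: 3.92
position: [463.0, -55.2, 48.1]
tool_rot: [2.279, 2.161, -0.003]
force: [-1.4, 0.6, -0.8]
finger_gap: 0.994
```

>>> play_rows(moves=[[[0,0,0,0,0,0],[0,0,0,0,0,0],[0,0,0,0,0,0],[0,0,0,0,0,0]]], hand=32)

```text
time: 4.42
position: [460.2, -55.1, 49.1]
tool_rot: [-2.275, -2.159, 0.011]
force: [15.2, 0.3, -16.1]
finger_gap: 0.424
```

>>> play_rows(moves=[[[0,0,0,0,0,0],[0,0,0,0,0,0],[0,0,0,0,0,0],[0,0,0,0,0,0]]])

```text
time: 4.92
position: [460.3, -55.1, 49.1]
tool_rot: [-2.276, -2.16, 0.011]
force: [-2.5, 0.4, 0.5]
finger_gap: 0.426
```

>>> play_rows(moves=[[[0,0,0,0,0,0],[0,0,0,0,0,0],[0,0,0,0,0,0],[0,2.5,0,0,0,0],[0,0,0,0,0,0]]], hand=85)

```text
time: 5.55
position: [462.8, -55.2, 49.0]
tool_rot: [-2.275, -2.159, 0.012]
force: [-0.7, -0.2, -0.5]
finger_gap: 0.995
```

```bash
python3 -c "
from h import *
b=snap('side','d2')['color'][180:270,280:400];c=snap('wrist','w2')['color'];a=load('d1')['color'][180:270,280:400]
z=cv2.resize(np.hstack([a,b]),(800,300),interpolation=cv2.INTER_CUBIC)
cv2.imwrite('pics/m2.png',np.vstack([z,cv2.resize(c[100:340,0:640],(800,300))]))"
```

```text
(no output)
```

View pics/m2.png

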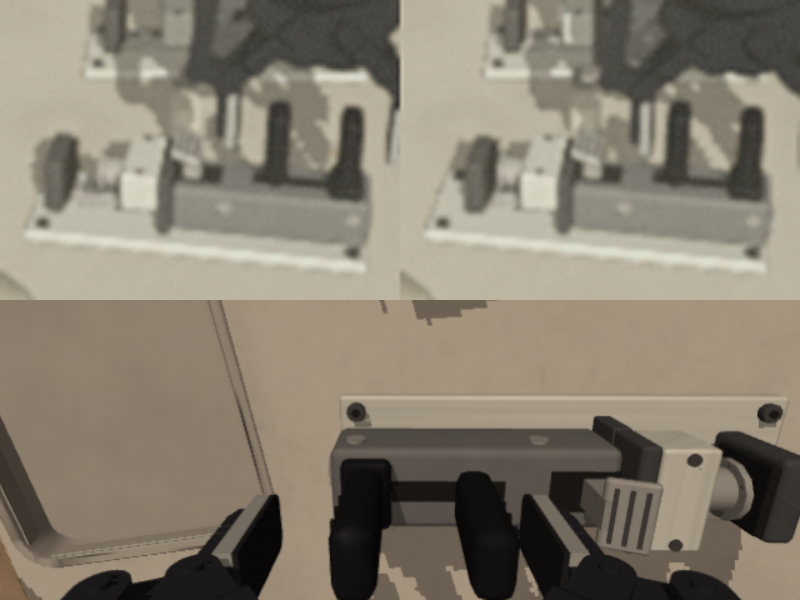

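The jaw advanced about one step and the trigger sprang back. I'll repeat the squeeze.

>>> play_rows(moves=[[[0,0,0,0,0,0],[0,0,0,0,0,0],[0,0,0,0,0,0],[0,0,0,0,0,0],[0,0,0,0,0,0]]], hand=32)

```text
time: 6.28
position: [460.1, -55.2, 50.9]
tool_rot: [-2.272, -2.157, 0.018]
force: [0.9, 1.2, -5.6]
finger_gap: 0.43
```

>>> play_rows(moves=[[[0,0,0,0,0,0],[0,0,0,0,0,0],[0,0,0,0,0,0],[0,2.5,0,0,0,0],[0,0,0,0,0,0]]], hand=85)

```text
time: 6.9
position: [462.7, -55.3, 50.6]
tool_rot: [-2.271, -2.156, 0.019]
force: [-0.8, 0.0, 0.2]
finger_gap: 0.992
```

>>> play_rows(moves=[[[0,0,0,0,0,0],[0,0,0,0,0,0],[0,0,0,0,0,0],[0,0,0,0,0,0],[0,0,0,0,0,0]]], hand=32)

```text
time: 7.52
position: [461.7, -55.4, 52.7]
tool_rot: [-2.27, -2.156, 0.021]
force: [-1.2, 0.1, -4.3]
finger_gap: 0.464
```

>>> play_rows(moves=[[[0,0,0,0,0,0],[0,0,0,0,0,0],[0,0,0,0,0,0],[0,2.5,0,0,0,0],[0,0,0,0,0,0]]], hand=85)

```text
time: 8.15
position: [464.1, -55.5, 52.4]
tool_rot: [-2.269, -2.155, 0.023]
force: [-0.5, 0.4, -0.2]
finger_gap: 0.995
```

>>> play_rows(moves=[[[0,0,0,0,0,0],[0,0,0,0,0,0],[0,0,0,0,0,0],[0,0,0,0,0,0],[0,0,0,0,0,0]]], hand=32)

```text
time: 8.78
position: [463.9, -55.6, 53.9]
tool_rot: [-2.27, -2.156, 0.022]
force: [-2.3, 0.5, -3.1]
finger_gap: 0.518
```

```bash
python3 -c "
from h import *
b=snap('side','d3')['color'][180:270,280:400];c=snap('wrist','w3')['color'];a=load('d2')['color'][180:270,280:400]
z=cv2.resize(np.hstack([a,b]),(800,300),interpolation=cv2.INTER_CUBIC)
cv2.imwrite('pics/m3.png',np.vstack([z,cv2.resize(c[160:320,300:640],(640,300),interpolation=cv2.INTER_CUBIC)[:,:].copy() if 0 else cv2.resize(c[190:310,320:640],(800,300),interpolation=cv2.INTER_CUBIC)]))"
```

```text
(no output)
```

View pics/m3.png

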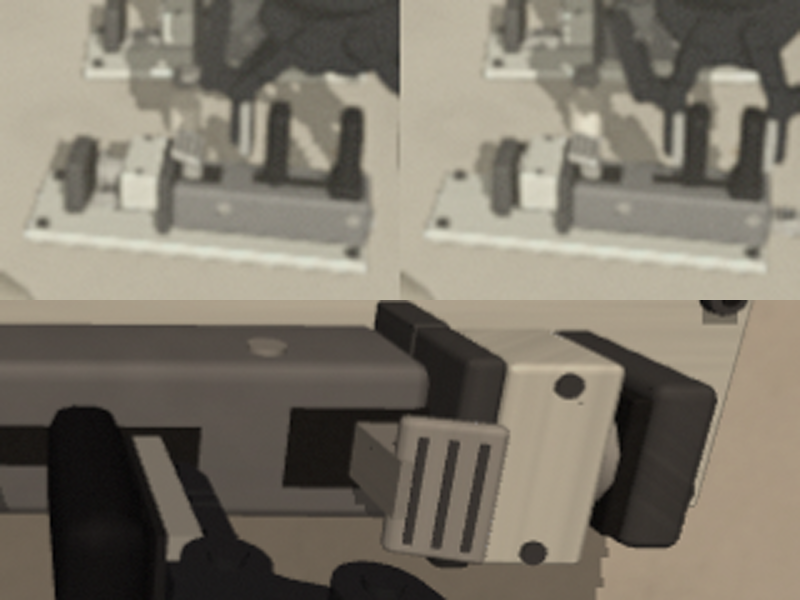

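The jaw pad is up against the flange, and the flange is against the block. One more squeeze will confirm the stop.

>>> play_rows(moves=[[[0,0,0,0,0,0],[0,0,0,0,0,0],[0,0,0,0,0,0],[0,0,4,0,0,0],[0,0,0,0,0,0]]], hand=85)

```text
time: 9.5
position: [463.4, -55.5, 49.3]
tool_rot: [-2.269, -2.155, 0.024]
force: [0.0, -0.4, -0.4]
finger_gap: 0.991
```

>>> play_rows(moves=[[[0,0,0,0,0,0],[0,0,0,0,0,0],[0,0,0,0,0,0],[0,0,0,0,0,0],[0,0,0,0,0,0],[0,0,0,0,0,0]]], hand=32)

```text
time: 10.25
position: [463.9, -55.7, 50.9]
tool_rot: [-2.271, -2.157, 0.02]
force: [-4.7, -0.2, -1.9]
finger_gap: 0.518
```

```bash
python3 - <<'E'
from h import *
snap('side','d4'); snap('scene','s4')
def up(f): return cv2.resize(load(f)['color'],None,fx=8,fy=8,interpolation=cv2.INTER_CUBIC)
def track(ref,fs,box,dx):
    x0,y0,x1,y1=[8*v for v in box]; T=up(ref)[y0:y1,x0:x1]
    for f in fs:
        S=up(f)[y0-24:y1+24,x0+8*min(dx):x1+8*max(dx)]
        m=cv2.matchTemplate(S,T,cv2.TM_CCOEFF_NORMED); _,v,_,l=cv2.minMaxLoc(m)
        print(f,v.__round__(3),l[0]/8+min(dx),l[1]/8-3)
track('d1',['d2','d3','d4'],(291,218,305,245),(-2,25))
track('s1',['s4'],(309,155,325,182),(-25,2))
d,s=load('d1'),load('s1')
e=np.array([np.cos(-.052),np.sin(-.052),0]); J=np.array([542.5,-59.8,40])
for j in (9,18,26.7,29):
    a=J+e*78; print(j,(proj(d,a-e*j)-proj(d,a)).round(2),(proj(s,a-e*j)-proj(s,a)).round(2), )
E
```

```text
d2 0.947 6.0 0.625
d3 0.829 13.25 1.25
d4 0.826 13.25 1.25
s4 0.813 -11.875 3.0
9 [4.3  0.38] [-3.77  0.96]
18 [8.62 0.77] [-7.56  1.92]
26.7 [12.81  1.14] [-11.26   2.87]
29 [13.91  1.24] [-12.24   3.11]
```

The jaw moved about 28 mm and the trigger stopped at the same opening twice, so the bushing is home. I'll let go, lift, shut the fingers and move above the tab.

>>> play_rows(moves=[[[0,0,0,0,0,0],[0,0,0,0,0,0],[0,0,0,0,0,0],[0,0,-25,0,0,0],[0,0,-30,0,0,0],[0,0,-30,0,0,0],[0,0,0,0,0,0]]], hand=85)

```text
time: 11.22
position: [464.6, -55.4, 137.8]
tool_rot: [-2.268, -2.154, 0.025]
force: [-0.5, 0.4, -0.4]
finger_gap: 0.994
```

```bash
python3 plan.py 546.5 -60 130 -3 30 9
```

```text
n 3 rv [-1.18  0.15  0.05]
[-0.1, 27.4, 2.1, -0.39, 0.05, 0.02]
[-0.1, 27.4, 2.2, -0.39, 0.05, 0.02]
[-0.1, 27.4, 2.4, -0.39, 0.05, 0.02]
```

>>> play_rows(moves=[[[0,27,0,-0.4,0,0],[0,27,0,-0.4,0,0],[0,27,0,-0.4,0,0],[0,0,0,0,0,0],[0,0,0,0,0,0]]], hand=0)

```text
time: 11.85
position: [545.3, -59.4, 132.4]
tool_rot: [-2.276, -2.161, 0.008]
force: [0.1, 0.3, 1.1]
finger_gap: 0.001
```

```bash
python3 plan.py 546.5 -60 80 -3 30 9;python3 -c "
from h import *
c=snap('wrist','w5')['color'];b=snap('side','d5')['color'][150:270,280:440]
cv2.imwrite('pics/m5.png',np.hstack([cv2.resize(c,(448,280)),cv2.resize(b,(352,280),interpolation=cv2.INTER_CUBIC)]))"
```

```text
n 2 rv [-0.33  0.11  0.04]
[-0.2, 0.8, 26.2, -0.16, 0.05, 0.02]
[-0.2, 0.7, 26.2, -0.16, 0.05, 0.02]
```

View pics/m5.png

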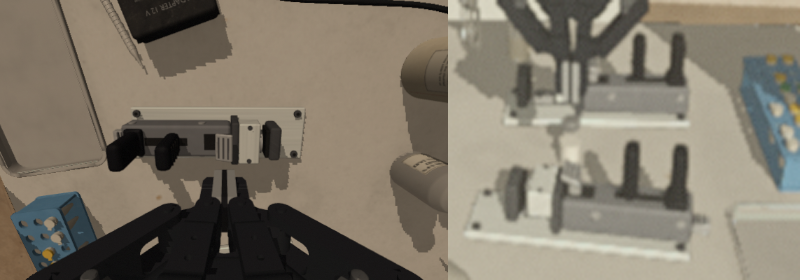

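The trigger is back at rest, the jaw is ratcheted up to the flange, and the shut fingers are over the tab. I'll descend.

>>> play_rows(moves=[[[0,1,20,-0.3,0,0],[0,0,20,0,0,0],[0,0,18,0,0,0],[0,0,0,0,0,0]]])

```text
time: 12.45
position: [544.7, -59.6, 74.2]
tool_rot: [2.277, 2.161, -0.001]
force: [1.2, 0.1, 0.2]
finger_gap: 0.0
```

>>> play_rows(moves=[[[0,2,6,0,0,0],[0,0,4,0,0,0],[0,0,3,0,0,0],[0,0,3,0,0,0],[0,0,0,0,0,0]]])

```text
time: 13.08
position: [549.2, -60.1, 60.9]
tool_rot: [2.272, 2.157, 0.006]
force: [-0.5, -0.1, 0.0]
finger_gap: -0.0
```

```bash
python3 - <<'E'
from h import *
snap('side','d6'); s=arm.read_state(); print(s['position'],s['force'])
def up(f): return cv2.resize(load(f)['color'],None,fx=8,fy=8,interpolation=cv2.INTER_CUBIC)
T=up('d1')[218*8:245*8,291*8:305*8]
m=cv2.matchTemplate(up('d6')[215*8:248*8,289*8:330*8],T,cv2.TM_CCOEFF_NORMED); _,v,_,l=cv2.minMaxLoc(m); print(v,l[0]/8-2)
E
```

```text
[549.14285863 -60.08207746  60.95137466] [-0.21132542  0.16433536  1.01859262]
0.9903088808059692 -0.125
```

The jaw has sprung back (template shift of about 0 px, score 0.99). I'll lift clear and verify.

>>> play_rows(moves=[[[0,0,-20,0,0,0],[0,0,-40,0,0,0],[0,0,-40,0,0,0],[0,0,-40,0,0,0],[40,0,0,0,0,0],[40,0,0,0,0,0],[0,0,0,0,0,0]]])

```text
time: 14.0
position: [550.2, 22.2, 204.3]
tool_rot: [2.277, 2.159, 0.001]
force: [-0.8, -0.5, -0.1]
finger_gap: 0.0
```

```bash
python3 -c "
from h import *
c=snap('wrist','w7')['color'];b=snap('side','d7')['color'][190:270,280:400]; print(arm.read_state()['position'])
q,_=proj(load('w7'),[540,-60,40]),0; u,v=map(int,q); print(u,v)
u0=max(0,min(u-120,400)); v0=max(0,min(v-60,280))
cv2.imwrite('pics/m7.png',np.hstack([cv2.resize(c[v0:v0+120,u0:u0+240],(480,240),interpolation=cv2.INTER_CUBIC),cv2.resize(b,(320,240),interpolation=cv2.INTER_CUBIC)]))"
```

```text
[550.19477904  20.23944236 204.05815616]
313 256
```

View pics/m7.png

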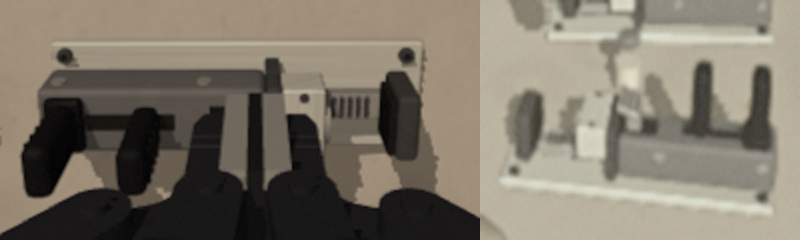

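The flange now sits flush on the block, the jaw is fully open, the trigger is at rest and the robot is clear. I'll hand it in.

```bash
python3 -c "
from h import *
print(arm.job_done())"
```

```text
the job is handed in; nothing more can be done
None
```

I squeezed the working clamp's trigger five times and the bushing went home. I then pressed the release tab, the jaw sprang fully open, and I handed the job in at about 14 s of the 45 s allowed.

**Which clamp:** the working clamp was the one beside the power adapter, at about (542, -60) mm with a yaw of -3°. It was the only one with a flange standing off its block.

**Bushing:** the last two squeezes stopped at the same finger opening (0.518), which I took as the bushing being home. By then the jaw had moved about 28 mm. In the last picture the flange looks flush with the block; I judged that by eye and did not measure it to the millimetre.

**Jaw and trigger:** with the tab pressed, the jaw's image shift was about 0 px from fully open (match score 0.99). The last picture, taken after lifting, shows the jaw still open, the trigger upright at rest and the robot clear of everything.

**Disagreements:**
- The jaw moved about 12.5 mm on the first squeeze by image tracking, not the stated 9 mm.
- The third squeeze stopped slightly short of a full pull.
- The tab released the jaw with the fingertips measured at z of about 61 mm, higher than the roughly 58 mm I expected.

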